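# Select the coil on the component test jig

### The job

On the test jig, push the selector arm round with a finger, without gripping it, until it points at the middle of the ring-shaped coil. Only then press the round button on the small grey box fully down, where it stays, and finish with the hand clear. Leave the four components and the other things on the bench standing where they are.

Things in the scene. Friction and masses are not known exactly. Their poses are not given: they have to be found in the camera images.
- jig: Flat grey test board, 240 x 330 x 20 mm, fixed to the bench. Origin on the selector's pivot axis, at the underside; x points across the board to the side where the components stand, y to the left of that, z up. The board spans x -45 to +195 mm, y -165 to +165 mm. Four pads, 150 mm from the axis at about -57, -22, +22, +57 degrees from x, carry one component each; which is where varies.
- selector_axis (a point): Point on the selector's vertical pivot axis, 80 mm above the bench, in the black hub (48 mm across, top 86 mm above the bench).
- selector (a joint): Angle of the selector arm in rad: 0 points along the jig's x axis, positive anticlockwise seen from above (to the left); stops at -1.35 and +1.35. It starts between the two middle pads, pointing at none. Friction holds it where it is left; pushing the tab takes about 3 N. (Its left face is selector_c5 and c6, its right face selector_c7 and c8.)
- selector_tab (a point): Middle of the arm's upright black tab, the place to push, 77.5 mm from the axis and 85 mm above the bench. The tab spans 60 to 95 mm from the axis, is 18 mm thick and reaches from 53 to 107 mm above the bench. A bar at 50 to 74 mm joins it to the hub, a brass foot hangs below its outer end, a thin brass pointer reaches 115 mm from the axis.
- selector_aim (a point): Imaginary point straight ahead of the arm, 150 mm from the axis and 33 mm above the bench: where the arm is pointing. It turns with the arm.
- coil_mid (a point): Middle of the coil: a flat ring wound with copper wire, 70 mm outside, about 32 mm hole, 28 mm high, lying loose on a pad on the jig; point 13 mm above the board.
- tube_resistor_mid (a point): Middle of a loose upright tube resistor, 34 mm across, 68 mm high, green with white ends, on another pad.
- capacitor_mid (a point): Middle of a loose upright capacitor can, 35 mm across, 50 mm high, on another pad.
- heatsink_mid (a point): Middle of a loose finned round aluminium heat sink, 52 mm across, 36 mm high, on another pad; point 18 mm above the board.
- test_box: Small grey box, 90 x 85 x 60 mm, fixed to the bench left or right of the jig; origin at the middle of its underside. The button is in the middle of its top.
- test_button (a joint): How far the button is pressed, in m: 0 up, 0.008 fully down. It slides straight down with about 4 N and stays where it is left.
- button_top (a point): Centre of the top of the round black button, 40 mm across, 78 mm above the bench while up.
- meter_mid (a point): Middle of a multimeter in an orange holster, 150 x 80 x 38 mm (46 mm at its dial), lying loose on the other side of the jig from the grey box.
- foam_mid (a point): Middle of a loose pink foam block, 60 x 50 x 25 mm, at the far left of the jig.
- spool_mid (a point): Middle of a loose solder spool, 60 mm across, 40 mm high, at the far right of the jig.

How it is judged:
By the outcome, as a careful person would: the job done as asked, in the order asked, and still so for the second after the job is handed in, with the robot touching nothing.
It also fails if it takes over 45 s, if anything falls off the work surface, if the arm or the gripper's body presses on something with over 40 N, if the wrist force passes 120 N, or if a joint passes its speed limit or range.

### The arm

A 7-joint arm with a two-finger parallel gripper is mounted at the origin on the work surface. World frame = base frame: x ahead of the robot, y to its left, z up, the work surface at z = 0. Lengths are in m, angles in rad, forces in N, time in s.
With the tool pointing down it reaches from about 0.4 to 0.85 m from the base axis. Payload 4.4 kg.
Tool frame: the origin (TCP) lies between the finger pads; the fingertips stand 25 mm ahead of it and the grasp point (between the pads) lies 6 mm ahead of it; z points along the fingers, x is the direction in which the jaws open and shut, and the axes are right-handed (so a half turn about z gives the same grasp; the last joint's range is limited). The gripper opens to 94 mm and grips with 3 to 60 N. Pads are 16 mm wide; open, the fingers measure 119 mm over their backs; the gripper's body (75 mm by 177 mm) begins 78 mm behind the grasp point.
Start: joints at [1.203, 0.628, 0.038, 1.517, -0.027, 0.996, -0.02], TCP at [0.193, -0.621, 0.23] pointing down, gripper open.
Joint ranges: [-3.06, 3.06], [-0.37, 2.12], [-1.25, 1.32], [0.18, 2.47], [-1.1, 4.24], [0.23, 1.98], [-2.94, 2.94]. Speed limits (rad/s): [2.57, 2.57, 3.14, 3.14, 3.14, 3.14, 3.14].

### API

Orientations are given as a unit quaternion [x, y, z, w].
In Python, from bench import ctrl gives the robot as it stands.
- The arm moves only by the shell command python3 -m handwheel 'ROWS' [FORCE]. ROWS is JSON, a list of rows, each a list of 5 numbers: the shift along the tool's x, y, z in cm, then the turn about the tool's z in rad, then the opening, from 0 (shut) to 1 (fully open). A call has 1 to 10 rows; each row is the pose to reach, as a shift and turn from the pose measured when the call began, along the tool's axes at that moment; what a row does not reach only later rows make up. A row lasts 1/8 s, in which the tool goes at most 62.5 mm and 10.7 degrees, less where a joint would pass 70% of its speed; a pose out of reach is approached as far as the arm can. A call with a gripper value outside its range is refused whole. The fingers move at their own pace and stop on an object; FORCE is the grip in N (left out, the last holds). Time passes only in rows, so rows that repeat a pose let the fingers close. It gives the time, the measured TCP pose, the force and the opening at its end, in the units of the state.
- ctrl.sense(): the state, without advancing time (a new reading comes with each control period).
- ctrl.get_image(name): name is "scene" or "top" or "wrist"; returns a dict with "pixels" (400x640x3 uint8, blue, green, red), "camera_matrix" (3x3 intrinsics, pixels), "extrinsics" (4x4, takes a point from world to camera coordinates). Camera axes: x right, y up, looking along -z (the intrinsics and any distortion apply to the point x, -y, -z); pixel columns grow to the right and rows downward; lengths in m; the calibration is good to about 2 mm. A picture is of the moment at which its call begins. There is no depth.
- ctrl.close_job(): hands the job in, once; it reports no verdict.
The state is a dict: "time_s": time; "joint_positions": joint angles; "joint_velocities": joint speeds; "tau": joint torques, N m; "tcp_pos": TCP position; "tool_rot": TCP orientation; "wrist_force": force on the tool from outside, world axes, zero at the start; "moment": the same for the moment, N m; "gripper_width": finger opening in m.
Only numpy, scipy, OpenCV 4.12 (cv2) and the standard library are available. Lean on these libraries where they do the work, as an engineer would, in place of code of your own. Each camera call takes 0.05 s, during which the arm holds its last target. There are 200 camera calls.

## Working session

There is one attempt and no reset: what is moved stays moved. The work goes in short steps, Python scripts to look and compute and a shell command to move; the robot and the scene stay as the last step left them, time stands still between calls to the robot, and variables do not carry over. Pictures are saved under pics/ and viewed, about 8 in all and at most 12, crops included, and the job is handed in when it is done.

```bash
mkdir -p pics
cat > h.py <<'E'
import numpy as np,cv2
from bench import ctrl
def grab(n,f=None):
    d=ctrl.get_image(n); 
    if f: cv2.imwrite('pics/'+f,d['pixels'])
    return d
def ray(d,u,v,z):
    K=np.array(d['camera_matrix']);E=np.array(d['extrinsics'])
    r=np.linalg.inv(K)@[u,v,1]; r=E[:3,:3].T@(r*[1,-1,-1]); c=-E[:3,:3].T@E[:3,3]
    return c+r*(z-c[2])/r[2]
def proj(d,p):
    K=np.array(d['camera_matrix']);E=np.array(d['extrinsics'])
    q=(E[:3,:3]@p+E[:3,3])*[1,-1,-1]; q=K@q; return q[:2]/q[2]
E
python3 - <<'E'
from h import *
import pickle
print(ctrl.sense())
for n in('top','scene'):
    d=grab(n,n+'0.png'); pickle.dump(d,open(n+'0.pkl','wb')); print({k:v for k,v in d.items() if k!='pixels'})
E
```

```text
{'time_s': 0.0, 'joint_positions': array([ 1.20320703,  0.62929893,  0.03843507,  1.5183505 , -0.02699984,
        0.99630782, -0.02001048]), 'joint_velocities': array([-0.00145223, -0.00021988, -0.00075982, -0.00077549,  0.00151725,
        0.00101393,  0.00043617]), 'tau': array([-3.60094500e-04, -5.49734402e+01,  1.14299197e+00, -1.86635131e+01,
       -5.22781047e-02,  2.38055916e-02,  1.72830178e-04]), 'tcp_pos': array([ 0.19304805, -0.62002626,  0.22959015]), 'tool_rot': array([ 8.05364447e-01, -5.92779264e-01, -7.48929726e-04, -5.40227257e-04]), 'wrist_force': array([ 0.68038588,  0.70157417, -0.00932929]), 'moment': array([-0.04196345, -0.02051097, -0.05161313]), 'gripper_width': 0.09426137996925918}
{'camera_matrix': array([[471.91401265,   0.        , 317.12558687],
       [  0.        , 471.91401265, 194.27822231],
       [  0.        ,   0.        ,   1.        ]]), 'extrinsics': array([[ 0.02566469, -0.99923323, -0.02956815,  0.00190235],
       [ 0.99488662,  0.02264049,  0.09842772, -0.55313313],
       [-0.09768281, -0.03194307,  0.99470484, -1.10913553],
       [ 0.        ,  0.        ,  0.        ,  1.        ]])}
{'camera_matrix': array([[477.67452888,   0.        , 320.90706862],
       [  0.        , 477.67452888, 211.26324851],
       [  0.        ,   0.        ,   1.        ]]), 'extrinsics': array([[ 0.51771713,  0.85540713,  0.01573587, -0.29409018],
       [-0.54322153,  0.31445266,  0.77847922,  0.26011474],
       [ 0.66096849, -0.41158009,  0.6274731 , -1.67305561],
       [ 0.        ,  0.        ,  0.        ,  1.        ]])}
```

View pics/top0.png

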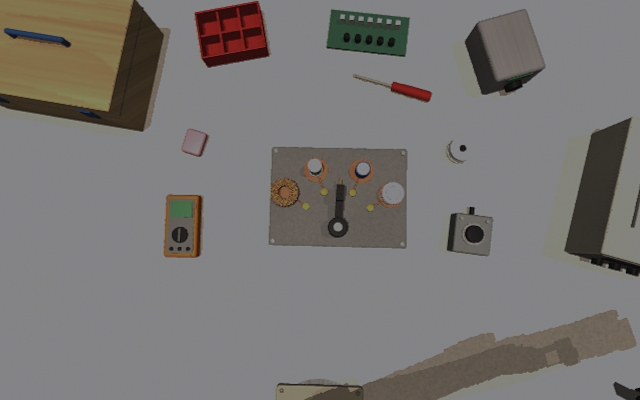

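View pics/scene0.png

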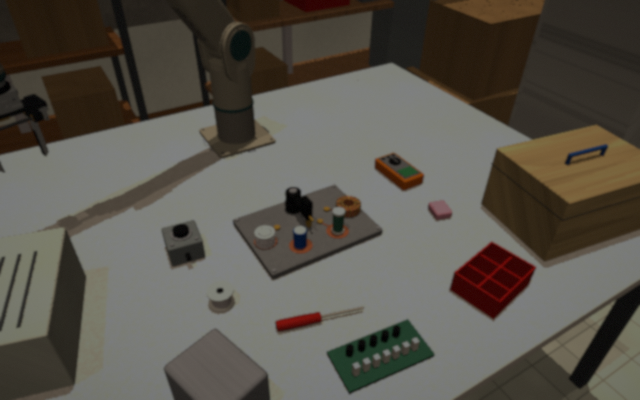

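The top view shows the hub at about (338,227), the arm pointing up to (340,183), the coil at (285,193) on the left outer pad, the button at (474,234) and the meter at (182,226). The arm must turn left (positive) from the right face of the tab.

Run:
```python
from h import *
import pickle
d=pickle.load(open('top0.pkl','rb')); im=d['pixels']
c=[ray(d,u,v,.02)[:2] for u,v in((272,149),(407,150),(406,247),(270,246))]
print('board corners',np.round(c,4),[np.linalg.norm(c[i]-c[(i+1)%4]).round(3) for i in range(4)])
x=(c[0]+c[1]-c[2]-c[3]); x/=np.linalg.norm(x); yaw=np.arctan2(x[1],x[0]); y=np.array([-x[1],x[0]])
print('yaw',yaw,'axis by board',np.mean(c,0)-.075*x)
hsv=cv2.cvtColor(im,cv2.COLOR_BGR2HSV)
def blob(m,box,z,n):
    u0,v0,u1,v1=box; k=np.zeros(m.shape,np.uint8); k[v0:v1,u0:u1]=m[v0:v1,u0:u1]
    N,L,S,C=cv2.connectedComponentsWithStats(k); i=1+S[1:,4].argmax()
    pts=cv2.findContours((L==i).astype(np.uint8),0,2)[0][0]
    cc,r=cv2.minEnclosingCircle(pts); p=ray(d,*cc,z)
    print(n,np.round(cc,1),round(r,1),S[i],np.round(p,4),'diam mm',2000*r*np.linalg.norm(ray(d,cc[0]+1,cc[1],z)-p)); return p[:2]
dark=(im.max(2)<60).astype(np.uint8)
hub=blob(dark,(322,214,356,245),.086,'hub')
orange=((hsv[...,0]<25)&(hsv[...,1]>90)&(im.max(2)>50)).astype(np.uint8)
coil=blob(orange,(265,172,304,212),.045,'coil')
b=blob(dark,(460,220,489,249),.078,'button')
tab=[ray(d,u,v,.107)[:2] for u,v in((339.5,184),)]
for n,p in(('coil',coil),('tab',tab[0])):
    r=p-hub; print(n,np.linalg.norm(r),'ang rel jig',np.arctan2(r[1],r[0])-yaw)
o=[im[v0:v1,u0:u1] for u0,v0,u1,v1 in((260,140,420,255),(430,180,510,260))]
cv2.imwrite('pics/c.png',np.hstack([cv2.resize(o[0],None,fx=3,fy=3,interpolation=2),cv2.resize(o[1],(300,345))]))
```

```text
board corners [[ 0.6627  0.1292]
 [ 0.6668 -0.2004]
 [ 0.4322 -0.1996]
 [ 0.4261  0.1257]] [np.float64(0.33), np.float64(0.235), np.float64(0.325), np.float64(0.237)]
yaw 0.00586397498017632 axis by board [ 0.47197203 -0.03672931]
hub [338.3 225.4] 12.0 [328 214  21  24 280] [ 0.4774 -0.0363  0.086 ] diam mm 54.421674794769885
coil [284.1 191.9] 14.4 [270 178  29  29 612] [0.5551 0.0934 0.045 ] diam mm 68.814923752736
button [474.  233.5] 9.2 [465 225  19  18 253] [ 0.467  -0.3431  0.078 ] diam mm 41.088980309038796
coil 0.15125173405860043 ang rel jig 1.0251005882444035
tab 0.0920185532706427 ang rel jig -0.010772626582048618
```

View pics/c.png

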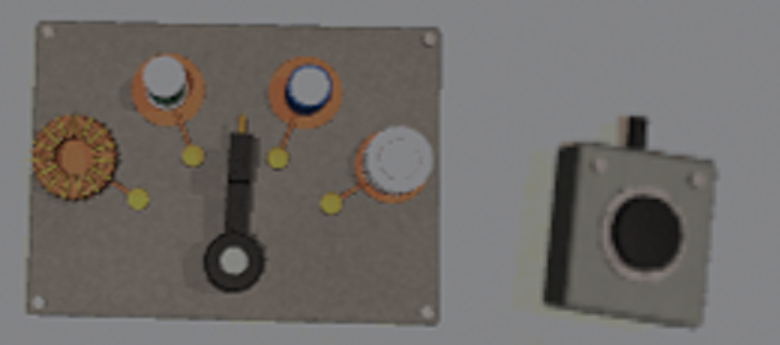

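```bash
cat >> h.py <<'E'
from scipy.spatial.transform import Rotation as R
def to(p,yawx=None):
    s=ctrl.sense(); r=R.from_quat(s['tool_rot']); X=r.as_matrix()[:,0]
    print('shift cm',np.round(r.inv().apply(np.array(p)-s['tcp_pos'])*100,2),'turn',None if yawx is None else round(np.arctan2(X[1],X[0])-yawx,3),'F',s['wrist_force'].round(1),'t',s['time_s'],'tcp',s['tcp_pos'].round(4))
E
python3 -m handwheel '[[-20,-25,0,0.15,0],[-20,-25,0,0.15,0],[-20,-25,0,0.15,0],[-20,-25,0,0.15,0],[-20,-25,0,0.15,0],[-40,-50,0,0.3,0],[-40,-50,0,0.3,0],[-40,-50,0,0.3,0],[-40,-50,0,0.3,0],[-40,-50,0,0.3,0]]' 20
python3 -c "
from h import *
to([.5515,-.0905,.23],-1.571)"
```

```text
time_s: 1.35
tcp_pos: [0.5435, -0.1008, 0.2301]
tool_rot: [0.708, -0.706, -0.001, -0.0]
wrist_force: [0.7, -0.6, -0.1]
gripper_width: 0.0004
shift cm [-1.03 -0.8   0.01] turn 0.002 F [ 0.7 -0.6 -0.1] t 1.35 tcp [ 0.5435 -0.1008  0.2301]
```

```bash
python3 -m handwheel '[[-1,-0.8,0,0,0],[-1,-0.8,0,0,0],[-1,-0.8,0,0,0]]'
python3 - <<'E'
from h import *
import pickle
d=grab('wrist','w1.png');pickle.dump(d,open('w1.pkl','wb'))
print(np.round(d['extrinsics'],3),d['camera_matrix'])
for p in((.4745,-.0355,.086),(.555,.0934,.045),(.56,-.0355,.107)):print(proj(d,np.array(p)))
E
```

```text
time_s: 1.72
tcp_pos: [0.5503, -0.093, 0.23]
tool_rot: [-0.707, 0.708, 0.001, -0.001]
wrist_force: [0.4, -1.0, -0.3]
gripper_width: -0.0
[[-0.001 -1.    -0.    -0.093]
 [ 0.97  -0.001 -0.241 -0.509]
 [ 0.241 -0.001  0.97  -0.522]
 [ 0.     0.     0.     1.   ]] [[306.20227449   0.         314.72259492]
 [  0.         306.20227449 199.79595644]
 [  0.           0.           1.        ]]
[259.72109617 265.21814735]
[148.38738641 183.24290926]
[251.64425509 190.44188263]
```

View pics/w1.png

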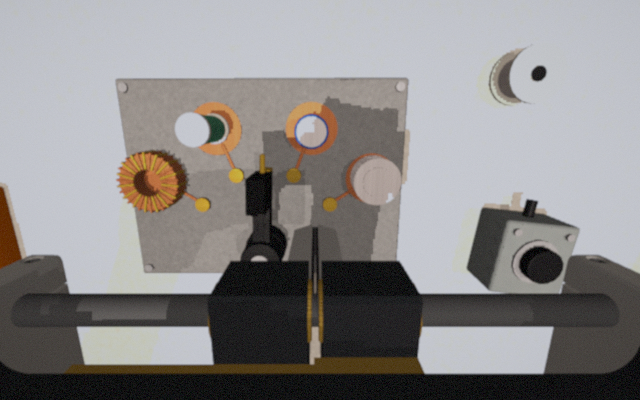

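The wrist view agrees: hub at (260,262), coil at (150,181), tab top at about (255,180), and nothing below the fingers. Going down beside the tab.

```bash
python3 -m handwheel '[[0,0,5,0,0],[0,0,10,0,0],[0,0,12.8,0,0],[0,0,12.8,0,0],[0,0,12.8,0,0]]'
python3 - <<'E'
from h import *
hub=np.array([.4745,-.0355])
for a in (0,.2,.4,.6,.8,.9,1.0):
    e=np.array([np.cos(a),np.sin(a)]);t=np.array([-e[1],e[0]])
    print(a,end=' ');to([*(hub+.077*e-.0215*t),.103],-1.571+a)
E
```

```text
time_s: 2.4
tcp_pos: [0.5507, -0.0943, 0.1033]
tool_rot: [-0.706, 0.708, -0.0, -0.0]
wrist_force: [0.3, 0.1, 0.4]
gripper_width: 0.0005
0 shift cm [-3.73 -0.07  0.03] turn -0.003 F [0.3 0.1 0.4] t 2.4 tcp [ 0.5507 -0.0943  0.1033]
0.2 shift cm [-5.3  -0.34  0.03] turn -0.203 F [0.3 0.1 0.4] t 2.4 tcp [ 0.5507 -0.0943  0.1033]
0.4 shift cm [-6.9  -0.29  0.03] turn -0.403 F [0.3 0.1 0.4] t 2.4 tcp [ 0.5507 -0.0943  0.1033]
0.6 shift cm [-8.45  0.08  0.03] turn -0.603 F [0.3 0.1 0.4] t 2.4 tcp [ 0.5507 -0.0943  0.1033]
0.8 shift cm [-9.9   0.74  0.03] turn -0.803 F [0.3 0.1 0.4] t 2.4 tcp [ 0.5507 -0.0943  0.1033]
0.9 shift cm [-10.57   1.18   0.03] turn -0.903 F [0.3 0.1 0.4] t 2.4 tcp [ 0.5507 -0.0943  0.1033]
1.0 shift cm [-11.19   1.69   0.03] turn -1.003 F [0.3 0.1 0.4] t 2.4 tcp [ 0.5507 -0.0943  0.1033]
```

```bash
python3 -m handwheel '[[-2,0,0,0,0],[-3.3,-0.1,0,0,0],[-4.5,-0.2,0,-0.1,0],[-5.3,-0.3,0,-0.2,0],[-6.1,-0.3,0,-0.3,0],[-6.9,-0.3,0,-0.4,0],[-7.7,-0.1,0,-0.5,0],[-8.4,0.1,0,-0.6,0],[-8.4,0.1,0,-0.6,0]]'
python3 - <<'E'
from h import *
d=grab('top')
for a,n in((140,'m1.png'),):
    cv2.imwrite('pics/'+n,cv2.resize(d['pixels'][130:260,255:425],None,fx=4,fy=4,interpolation=2))
hub=np.array([.4745,-.0355])
for a in (.8,.9,1.0):
    e=np.array([np.cos(a),np.sin(a)]);t=np.array([-e[1],e[0]])
    print(a,end=' ');to([*(hub+.077*e-.0215*t),.103],-1.571+a)
E
```

```text
time_s: 3.52
tcp_pos: [0.551, -0.0087, 0.1042]
tool_rot: [0.884, -0.468, 0.001, -0.001]
wrist_force: [0.5, -0.0, -0.9]
gripper_width: 0.0005
0.8 shift cm [-1.53 -0.23  0.08] turn -0.204 F [ 0.  -0.1 -0.7] t 3.575 tcp [ 0.5503 -0.0092  0.1038]
0.9 shift cm [-2.33 -0.25  0.08] turn -0.304 F [ 0.  -0.1 -0.7] t 3.575 tcp [ 0.5503 -0.0092  0.1038]
1.0 shift cm [-3.13 -0.18  0.08] turn -0.404 F [ 0.  -0.1 -0.7] t 3.575 tcp [ 0.5503 -0.0092  0.1038]
```

View pics/m1.png

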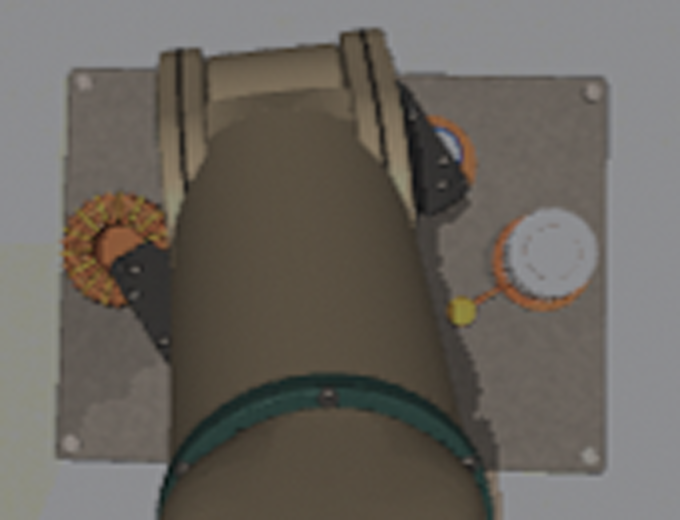

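The arm hides the selector from above here, so I'll use the wrist camera. Pushing on to about 0.85, then looking.

```bash
python3 -m handwheel '[[-0.8,-0.1,0,-0.1,0],[-1.5,-0.2,0,-0.2,0],[-2.0,-0.2,0,-0.25,0],[-2.0,-0.2,0,-0.25,0]]'
python3 - <<'E'
from h import *
import pickle
d=grab('wrist','w2.png');pickle.dump(d,open('w2.pkl','wb'))
for p in((.4745,-.0355,.086),(.555,.0934,.045)):print(proj(d,np.array(p)))
hub=np.array([.4745,-.0355])
for a in (.85,.95,1.0):
    e=np.array([np.cos(a),np.sin(a)]);t=np.array([-e[1],e[0]])
    print(a,proj(d,np.array([*(hub+.095*e),.107])));to([*(hub+.077*e-.0215*t),.103],-1.571+a)
E
```

```text
time_s: 4.08
tcp_pos: [0.5407, 0.0089, 0.104]
tool_rot: [0.935, -0.355, 0.0, -0.0]
wrist_force: [1.6, -0.3, 0.4]
gripper_width: 0.0004
[283.43261621 352.09735559]
[246.4062013  118.10499973]
0.85 [274.16705088 225.12668308]
shift cm [ 0.11 -0.01  0.1 ] turn -0.005 F [ 1.5 -0.1 -0. ] t 4.125 tcp [0.5406 0.0088 0.104 ]
0.95 [255.92194966 226.08078372]
shift cm [-0.67 -0.18  0.1 ] turn -0.105 F [ 1.5 -0.1 -0. ] t 4.125 tcp [0.5406 0.0088 0.104 ]
1.0 [246.90549536 227.20635102]
shift cm [-1.07 -0.24  0.1 ] turn -0.155 F [ 1.5 -0.1 -0. ] t 4.125 tcp [0.5406 0.0088 0.104 ]
```

View pics/w2.png

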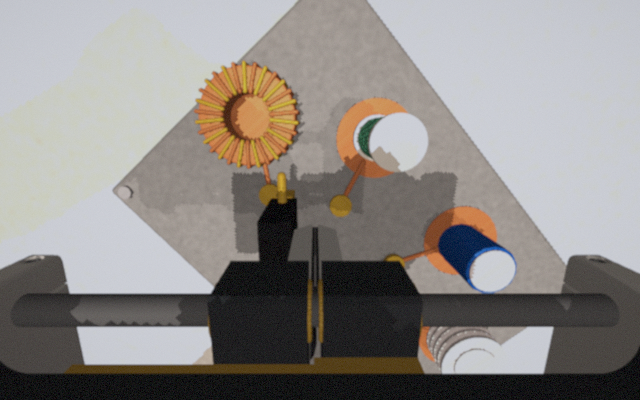

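The wrist view shows the coil centred at (247,115), as predicted (246,118), and the pointer tip at (282,173). I'll find the pointer's height from that, then push most of the rest.

```bash
python3 -m handwheel '[[-0.4,-0.1,0,-0.05,0],[-0.8,-0.2,0,-0.11,0],[-0.8,-0.2,0,-0.11,0],[2,-0.2,0,-0.11,0],[4,-0.2,0,-0.11,0],[4,-0.2,-6,-0.11,0],[4,-0.2,-11,-0.11,0],[4,-0.2,-11,-0.11,0]]'
python3 - <<'E'
from h import *
import pickle
d=pickle.load(open('w2.pkl','rb'));hub=np.array([.4745,-.0355])
for z in(.05,.06,.07,.08,.09,.1):
    p=ray(d,282,173,z)[:2]-hub; print('ptr z',z,np.linalg.norm(p),np.arctan2(p[1],p[0]))
d=grab('wrist','w3.png');pickle.dump(d,open('w3.pkl','wb'))
for p in((.4745,-.0355,.086),(.555,.0934,.045)):print(proj(d,np.array(p)))
to([.5,0,.2])
E
```

```text
time_s: 5.12
tcp_pos: [0.5733, -0.0155, 0.2174]
tool_rot: [0.953, -0.303, 0.003, -0.001]
wrist_force: [0.2, -0.0, -0.9]
gripper_width: 0.0005
ptr z 0.05 0.11343621167065392 0.8609677419613975
ptr z 0.06 0.11497223782386982 0.8514800106749278
ptr z 0.07 0.11651834003564171 0.8422432548886877
ptr z 0.08 0.11807412248874936 0.833249161368677
ptr z 0.09 0.11963920753962219 0.8244896907813527
ptr z 0.1 0.12121323484802823 0.8159570736281219
[245.48300912 268.97681065]
[237.70211423 115.22241011]
shift cm [-6.76  2.86  1.51] turn None F [-0.3 -0.6  0.3] t 5.175 tcp [ 0.5717 -0.0158  0.2152]
```

View pics/w3.png

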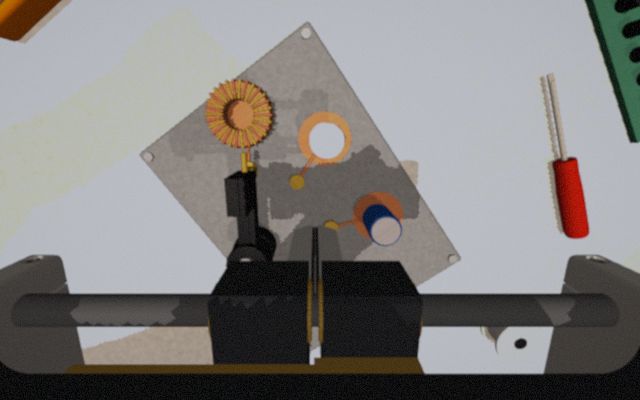

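```bash
python3 -m handwheel '[[-5,1.5,0,-0.04,0],[-9,3,0,-0.04,0],[-9,3,0,-0.04,0],[-9,3,0,-0.04,0],[-9,3,0,-0.04,0]]'
python3 - <<'E'
from h import *
import pickle
d=pickle.load(open('w3.pkl','rb'));hub=np.array([.4745,-.0355])
p=ray(d,243.5,153,.06)[:2]-hub; print('ptr',np.linalg.norm(p),np.arctan2(p[1],p[0]))
d=grab('wrist');pickle.dump(d,open('w4.pkl','wb'))
cv2.imwrite('pics/w4.png',cv2.resize(d['pixels'][50:300,200:440],None,fx=2.4,fy=2.4,interpolation=2))
for p in((.4745,-.0355,.086),(.555,.0934,.045)):print(proj(d,np.array(p)))
E
```

```text
time_s: 5.8
tcp_pos: [0.4817, 0.0115, 0.2145]
tool_rot: [0.959, -0.284, 0.001, -0.001]
wrist_force: [0.4, 0.1, 0.1]
gripper_width: 0.0001
ptr 0.11449214138275594 0.9681626675890902
[333.93944756 241.63407994]
[330.8776921   83.06364252]
```

View pics/w4.png

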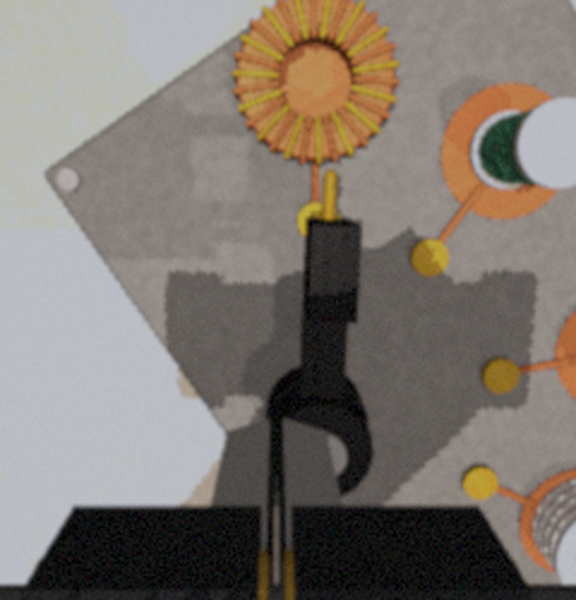

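Run:
```python
from h import *
import pickle
d=pickle.load(open('w4.pkl','rb'));f=lambda u,v,z:ray(d,u/2.4+200,v/2.4+50,z)[:2]
hub=f(320,458,.086);hub2=np.array([.4745,-.0355]);hub=hub2
c=f(316,80,.045)-hub;print('hub',hub,'coil',np.linalg.norm(c),np.arctan2(c[1],c[0]))
for z in(.055,.06,.065):
  p=f(331,173,z)-hub;print('ptr',z,np.linalg.norm(p),np.arctan2(p[1],p[0]))
p=f(334,222,.107)-f(328,296,.107);print('tab axis',np.arctan2(p[1],p[0]))
a=1.0;
for a in(.9,.95,1.,1.02):
    e=np.array([np.cos(a),np.sin(a)]);t=np.array([-e[1],e[0]])
    to([*(hub2+.077*e-.0215*t),.2145],-1.571+a)
```

```text
hub [ 0.4745 -0.0355] coil 0.1517070223885654 1.007377663429428
ptr 0.055 0.11429186016346728 0.9578231179698443
ptr 0.06 0.11423670360430409 0.9610919977626287
ptr 0.065 0.11418276890171934 0.9643640006842048
tab axis 0.9311453198436399
shift cm [ 4.83 -3.14  0.02] turn 0.095 F [ 0.4  0.3 -0.8] t 5.85 tcp [0.4816 0.0115 0.2146]
shift cm [ 4.45 -3.27  0.02] turn 0.045 F [ 0.4  0.3 -0.8] t 5.85 tcp [0.4816 0.0115 0.2146]
shift cm [ 4.07 -3.39  0.02] turn -0.005 F [ 0.4  0.3 -0.8] t 5.85 tcp [0.4816 0.0115 0.2146]
shift cm [ 3.91 -3.43  0.02] turn -0.025 F [ 0.4  0.3 -0.8] t 5.85 tcp [0.4816 0.0115 0.2146]
```

Coil is at 1.008 and the pointer at 0.961, so about 0.047 rad more is needed. Going back down beside the tab and pushing gently.

```bash
python3 -m handwheel '[[6.5,-3.4,0,0,0],[6.5,-3.4,0,0,0],[6.5,-3.4,5,0,0],[6.5,-3.4,11,0,0],[6.5,-3.4,11,0,0],[5.2,-3.4,11,0,0],[4.5,-3.4,11,0,0],[4.2,-3.4,11,0,0],[3.95,-3.4,11,0,0],[3.95,-3.4,11,0,0]]'
python3 - <<'E'
from h import *
hub2=np.array([.4745,-.0355])
a=1.01
e=np.array([np.cos(a),np.sin(a)]);t=np.array([-e[1],e[0]])
to([*(hub2+.077*e-.0215*t),.104],-1.571+a)
E
```

```text
time_s: 7.1
tcp_pos: [0.535, 0.0184, 0.1057]
tool_rot: [0.959, -0.284, 0.002, -0.001]
wrist_force: [3.0, -0.7, 2.5]
gripper_width: 0.0004
shift cm [-0.1   0.08  0.16] turn -0.016 F [ 3.  -0.7  2.5] t 7.1 tcp [0.535  0.0184 0.1057]
```

```bash
python3 -m handwheel '[[-0.1,0,0,0,0],[-0.1,0,0,0,0],[3,0,0,0,0],[3,0,0,0,0],[3,0,-6,0,0],[3,0,-11,0,0],[-4,3.4,-11,0,0],[-4,3.4,-11,0,0],[-4,3.4,-11,0,0],[-4,3.4,-11,0,0]]'
python3 - <<'E'
from h import *
import pickle
d=grab('wrist');pickle.dump(d,open('w5.pkl','wb'))
cv2.imwrite('pics/w5.png',cv2.resize(d['pixels'][50:300,200:440],None,fx=2.4,fy=2.4,interpolation=2))
for p in((.4745,-.0355,.086),(.555,.0934,.045)):print((proj(d,np.array(p))-[200,50])*2.4)
to([.467,-.343,.25])
E
```

```text
time_s: 8.35
tcp_pos: [0.4829, 0.0119, 0.2153]
tool_rot: [0.959, -0.284, 0.002, -0.001]
wrist_force: [0.2, -0.5, -1.0]
gripper_width: 0.0003
[318.70079116 462.17884071]
[311.03905411  83.05009863]
shift cm [18.01 30.6  -3.54] turn None F [-0.3 -0.4 -1.2] t 8.4 tcp [0.4831 0.0118 0.2152]
```

View pics/w5.png

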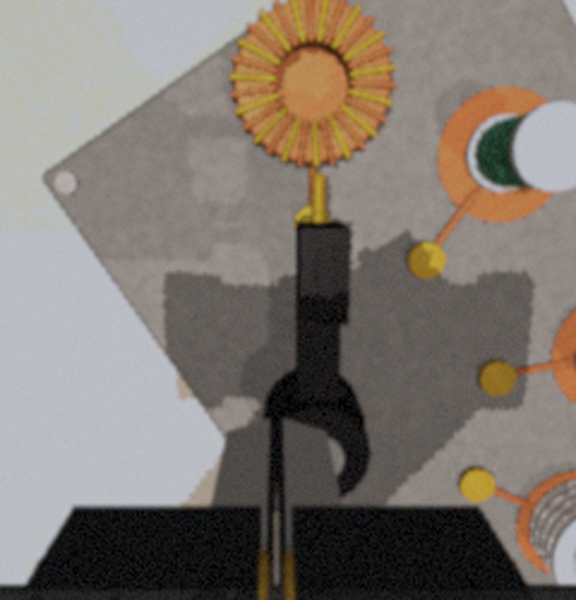

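Run:
```python
from h import *
import pickle
d=pickle.load(open('w5.pkl','rb'));f=lambda u,v,z:ray(d,u/2.4+200,v/2.4+50,z)[:2]
hub=np.array([.4745,-.0355])
c=f(313,81,.045)-hub;print('coil',np.linalg.norm(c),np.arctan2(c[1],c[0]))
p=f(320,176,.06)-hub;print('ptr',np.linalg.norm(p),np.arctan2(p[1],p[0]))
p=f(325,224,.107)-f(322,296,.107);print('tab axis',np.arctan2(p[1],p[0]))
# top of tab outer-end centre
p=f(325,224,.107)-hub;print('tab end',np.linalg.norm(p),np.arctan2(p[1],p[0]))
e=np.array([np.cos(1.035),np.sin(1.035)]);t=np.array([-e[1],e[0]])
to([*(hub+.077*e-.0215*t),.104],-1.571+1.035)
```

```text
coil 0.15276420072334723 1.007167129265539
ptr 0.11429171905809588 0.9895071768457808
tab axis 0.967893566692397
tab end 0.0975889182498918 0.9987282507499147
shift cm [ 3.65 -3.31 11.14] turn -0.041 F [-0.3 -0.4 -1.2] t 8.4 tcp [0.4831 0.0118 0.2152]
```

```bash
python3 -m handwheel '[[6.5,-3.4,0,0,0],[6.5,-3.4,0,0,0],[6.5,-3.4,5,0,0],[6.5,-3.4,11,0,0],[6.5,-3.4,11,0,0],[5.2,-3.4,11,0,0],[4.6,-3.4,11,0,0],[4.2,-3.4,11,0,0],[4.1,-3.4,11,0,0],[4.1,-3.4,11,0,0]]'
python3 -m handwheel '[[0,0,0,0,0],[0,0,0,0,0]]'
python3 -c "
from h import *
to([.535,.0184,.1057])"
```

```text
time_s: 9.65
tcp_pos: [0.5369, 0.018, 0.106]
tool_rot: [0.959, -0.285, 0.003, -0.001]
wrist_force: [0.0, 0.8, 0.4]
gripper_width: 0.0004
time_s: 9.9
tcp_pos: [0.537, 0.0178, 0.1059]
tool_rot: [0.959, -0.285, 0.003, -0.001]
wrist_force: [-0.2, 0.1, 0.2]
gripper_width: 0.0003
shift cm [-0.2   0.06  0.02] turn None F [-0.2  0.1  0.2] t 9.9 tcp [0.537  0.0178 0.1059]
```

```bash
python3 -m handwheel '[[-0.2,0,0,0,0],[-0.3,0,0,0,0],[-0.4,0,0,0,0],[-0.4,0,0,0,0],[-0.4,0,0,0,0]]'
python3 -c "
from h import *
to([.537,.0178,.1059])"
```

```text
time_s: 10.52
tcp_pos: [0.5341, 0.0198, 0.1059]
tool_rot: [0.959, -0.285, 0.003, -0.001]
wrist_force: [2.8, -0.9, -2.4]
gripper_width: 0.0007
shift cm [0.35 0.01 0.  ] turn None F [ 2.8 -0.9 -2.4] t 10.525 tcp [0.5341 0.0198 0.1059]
```

```bash
python3 -m handwheel '[[-0.1,0,0,0,0],[-0.1,0,0,0,0],[-0.1,0,0,0,0],[3,0,0,0,0],[3,0,0,0,0],[3,0,-6,0,0],[3,0,-11,0,0],[-4,3.4,-11,0,0],[-4,3.4,-11,0,0],[-4,3.4,-11,0,0]]'
python3 - <<'E'
from h import *
import pickle
d=grab('wrist');pickle.dump(d,open('w6.pkl','wb'))
cv2.imwrite('pics/w6.png',cv2.resize(d['pixels'][60:200,260:400],None,fx=4,fy=4,interpolation=2))
hub=np.array([.4745,-.0355])
q=proj(d,np.array([.4745,-.0355,.086]));print((q-[260,60])*4)
for a in(.98,1.,1.02): print(a,(proj(d,np.array([*(hub+.114*np.array([np.cos(a),np.sin(a)])),.06]))-[260,60])*4,(proj(d,np.array([*(hub+.15*np.array([np.cos(a),np.sin(a)])),.045]))-[260,60])*4)
E
```

```text
time_s: 11.78
tcp_pos: [0.4792, 0.0138, 0.2157]
tool_rot: [0.959, -0.284, 0.002, -0.001]
wrist_force: [0.1, -0.1, -0.3]
gripper_width: 0.0001
[307.72927553 727.99752542]
0.98 [314.69790471 252.94780079] [314.68585619 105.29913687]
1.0 [305.41919117 252.89967159] [302.71887869 105.22908673]
1.02 [296.13786499 253.04290691] [290.74848976 105.41265649]
```

View pics/w6.png

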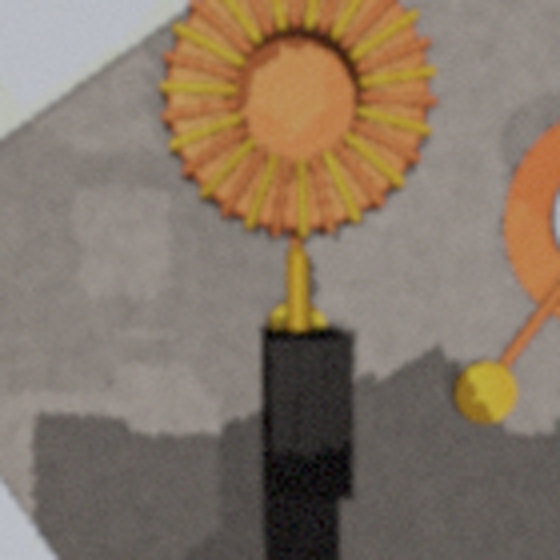

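The pointer tip (column 298) now lies on the hub–coil line: pointer about 1.016, coil about 1.005, within measuring error. Next, the button.

```bash
python3 -c "
from h import *
to([.467,-.343,.23],-1.571)"
```

```text
shift cm [18.29 30.64 -1.48] turn 0.994 F [-0.2 -0.3 -0.8] t 11.825 tcp [0.4808 0.0136 0.2157]
```

```bash
python3 -m handwheel '[[7,17,-1.5,0.2,0],[7,17,-1.5,0.4,0],[7,17,-1.5,0.5,0],[14.4,33.2,-1.5,0.6,0],[14.4,33.2,-1.5,0.8,0],[14.4,33.2,-1.5,0.99,0],[14.4,33.2,-1.5,0.99,0],[14.4,33.2,-1.5,0.99,0],[14.4,33.2,-1.5,0.99,0]]'
python3 - <<'E'
from h import *
d=grab('wrist','w7.png');im=d['pixels']
q=proj(d,np.array([.467,-.343,.078]));print(q)
u,v=q.astype(int);m=(im.max(2)<60).astype(np.uint8);k=np.zeros_like(m);k[v-45:v+45,u-45:u+45]=m[v-45:v+45,u-45:u+45]
N,L,S,C=cv2.connectedComponentsWithStats(k)
for i in range(1,N):
  if S[i,4]>100:
    cc,r=cv2.minEnclosingCircle(cv2.findContours((L==i).astype(np.uint8),0,2)[0][0]);print(S[i],cc,r,ray(d,*cc,.078),2*r*np.linalg.norm(ray(d,cc[0]+1,cc[1],.078)-ray(d,*cc,.078)))
to([.467,-.343,.11],-1.571)
E
```

```text
time_s: 12.95
tcp_pos: [0.4214, -0.3416, 0.2297]
tool_rot: [0.71, -0.704, 0.002, -0.003]
wrist_force: [-0.5, -0.3, 0.4]
gripper_width: 0.0006
[316.09967376 149.93890917]
[ 299  131   39   39 1183] (318.26727294921875, 149.92967224121094) 19.64891815185547 [ 0.46702634 -0.34514455  0.078     ] 0.03888170728426925
shift cm [ 0.19 -4.49 12.01] turn 0.008 F [ 0.6 -1.5 -0.2] t 13.0 tcp [ 0.4213 -0.3417  0.2298]
```

View pics/w7.png

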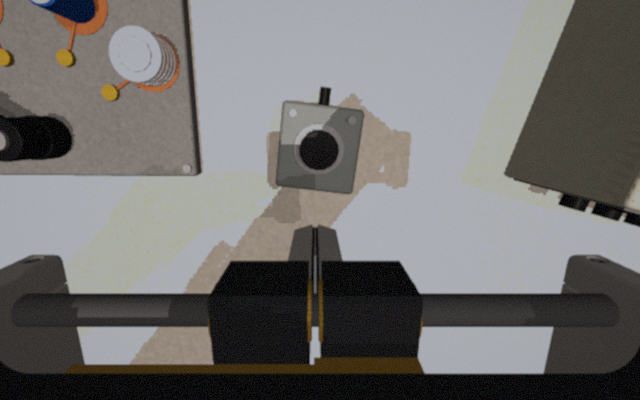

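The button (318,150) is confirmed at (0.467, -0.345), 39 mm across. Going above it, then pressing gently.

```bash
python3 -m handwheel '[[0.3,-4.5,0,0,0],[0.3,-4.5,4,0,0],[0.3,-4.5,8,0,0],[0.3,-4.5,11.5,0,0],[0.3,-4.5,12,0,0],[0.3,-4.5,12,0,0],[0.3,-4.5,12,0,0]]'
python3 -c "
from h import *
to([.467,-.3445,.095])"
```

```text
time_s: 13.88
tcp_pos: [0.4682, -0.3446, 0.1118]
tool_rot: [0.71, -0.704, 0.003, -0.003]
wrist_force: [-0.1, -0.3, 0.5]
gripper_width: 0.0005
shift cm [-0.01  0.13  1.68] turn None F [-0.1 -0.3  0.5] t 13.875 tcp [ 0.4682 -0.3446  0.1118]
```

```bash
python3 -m handwheel '[[0,0.1,0.5,0,0],[0,0.1,0.9,0,0],[0,0.1,1.2,0,0],[0,0.1,1.5,0,0],[0,0.1,1.7,0,0],[0,0.1,1.7,0,0]]'
python3 -m handwheel '[[0,0,0.1,0,0],[0,0,0.2,0,0],[0,0,0.2,0,0]]'
```

```text
time_s: 14.62
tcp_pos: [0.4675, -0.3448, 0.0953]
tool_rot: [0.71, -0.704, 0.003, -0.003]
wrist_force: [-0.9, -0.4, 7.6]
gripper_width: 0.0007
time_s: 15.0
tcp_pos: [0.4676, -0.3449, 0.0951]
tool_rot: [0.71, -0.704, 0.004, -0.004]
wrist_force: [-3.2, 2.7, 20.0]
gripper_width: 0.0006
```

It bottoms out at tip height 0.070 m with 20 N. Lifting away and checking.

```bash
python3 -m handwheel '[[0,0,-4,0,0],[0,0,-9,0,0],[0,0,-13,0,0],[4,6,-13,0,0],[8,13,-13,0,0],[8,13,-13,0,0],[8,13,-13,0,0],[8,13,-13,0,0],[8,13,-13,0,0]]'
python3 - <<'E'
from h import *
import pickle
d=grab('top');pickle.dump(d,open('top1.pkl','wb'));im=d['pixels']
a=cv2.resize(im[135:265,160:510],None,fx=2.28,fy=2.28,interpolation=2)
b=cv2.resize(im[170:240,260:350],None,fx=4,fy=4,interpolation=2)
w=cv2.resize(grab('wrist')['pixels'],(437,280))
cv2.imwrite('pics/f.png',np.vstack([a,np.hstack([b,w,])[:, :a.shape[1]] if 797>=a.shape[1] else np.hstack([b,w,np.zeros((280,a.shape[1]-797,3),np.uint8)])]))
hub=np.array([.4745,-.0355])
for A in(.98,1.01,1.04): print(A,(proj(d,np.array([*(hub+.114*np.array([np.cos(A),np.sin(A)])),.06]))-[260,170])*4)
e=im.astype(int); o=pickle.load(open('top0.pkl','rb'))['pixels'].astype(int)
D=(abs(e-o).max(2)>25).astype(np.uint8)[0:265,160:510];N,L,S,C=cv2.connectedComponentsWithStats(D)
for s in S[1:]:
    if s[4]>8: print('diff',s+[160,0,0,0,0])
print(ctrl.sense()['wrist_force'],ctrl.sense()['tcp_pos'])
E
```

```text
time_s: 16.12
tcp_pos: [0.3386, -0.4247, 0.2235]
tool_rot: [0.711, -0.703, 0.004, -0.004]
wrist_force: [0.0, 0.5, 0.7]
gripper_width: 0.0004
0.98 [151.21844527 115.30397722]
1.01 [147.89465456 120.11642906]
1.04 [144.71503011 125.02724147]
diff [334 178  12  40 321]
diff [296 200  36  25 341]
diff [477 226   8  17  41]
diff [496 254  14  11  82]
diff [475 263  10   2  17]
[ 0.59098782  0.1554084  -0.67851287] [ 0.33815243 -0.42501622  0.22363177]
```

View pics/f.png

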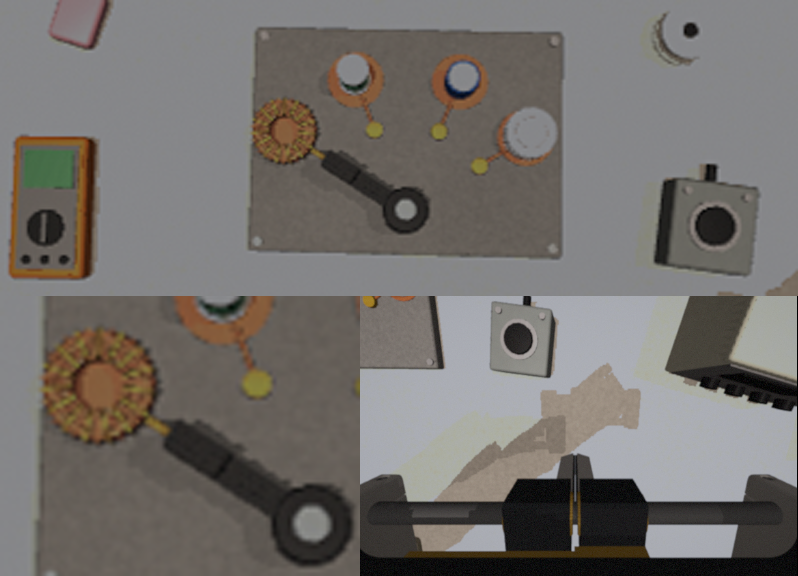

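Only the selector, the button and the arm's shadow changed. The pointer tip is at about (147,121) in the zoomed crop, which is about 1.01 rad, and it points into the coil's hole.

```bash
python3 -c "
from bench import ctrl
print(ctrl.close_job())"
```

```text
the job is handed in; nothing more can be done
None
```

I pushed the selector arm round with the shut fingers until it points at the middle of the coil, then pressed the button fully down. The hand ended clear of everything, and I handed the job in at about 16 s of the 45 s allowed.

- **Selector:** the first full push stopped about 0.05 rad short, so I corrected it twice. The close wrist view put the pointer at 1.016 rad and the coil at about 1.005 rad. The last top view put the pointer at about 1.01 rad. That 0.01 rad gap is about 1.5 mm at the coil and within my measuring error.
- **Button:** it stopped with the fingertips at 0.070 m, the 8 mm of full travel, with 20 N on the wrist. I did not measure its height again after lifting.
- **Everything else:** comparing the top pictures before and after, only the selector and the area round the button and its shadow changed. The components, meter, foam and spool did not move.

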